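# Hold the orange slide flush on the tilted stage

## Task

Pluck the orange slide carrier from its pocket in the white tray by its grip rib, tilt it to match the sloped dark face of the stage, and press its white underside gently flush against that face so that the sprung face gives a few millimetres, square and inside the white outline, the rib pointing straight out of the face. Finish while still holding it there, gripped and lightly pressed: do not let go. Leave the other two slide carriers in their pockets and the two white vials standing.

Things in the scene. Friction and masses are not known exactly. Their poses are not given: they have to be found in the camera images.
- orange_center (a point): Centre of the orange slide carrier, 15.5 mm above its white underside: flat plate 36 (x) x 26 (y) x 5 mm with an upright grip rib on top, 26 (x) x 10 (y) mm, its top 31 mm above the underside. z points up out of the rib, x along it; a half turn about z changes nothing. Starts level in one of the tray's pockets. Grip the rib across its 10 mm (along y), fingertips above the 5 mm plate.
- slide_orange: The orange slide carrier itself, 18 to 35 g; origin at the centre of its underside, axes as for its centre point. Pressed on a face, it can turn a little in a light grip about the line between the fingers and so settles flush.
- blue_center (a point): Centre of the blue slide carrier, same shape and axes as the orange one. Stays in its pocket.
- green_center (a point): Centre of the green slide carrier, same shape and axes as the orange one. Stays in its pocket.
- tray: White pocket tray, 170 (x) x 60 (y) x 14 mm, fixed to the bench; origin at the centre of its underside, z up. Three pockets along x at -50, 0 and +50 mm, each 40 x 30 mm and 4 mm deep (floor 10 mm above the bench). A slide's x axis lies along the tray's x; its plate stands 1 mm proud of the tray.
- stage: Tilting stage, fixed to the bench: grey foot 100 x 100 x 12 mm, two cheeks 56 mm long (x) and 56 mm high, between them a steel drum that carries the face. Origin at the centre of the foot's underside, z up, x towards the high side of the slope. The drum's axis runs along y, 40 mm above the bench; a clamp knob stands out at -y.
- stage_face (a point): Centre of the white painted outline, on the surface of the stage's flat dark face, 80 (x) x 74 (y) x 6 mm. z is its outward normal, x points straight up the slope, y is level. The slope differs each time, 12 to 25 degrees from level, low side roughly towards the robot. The outline measures 52 (x) x 42 (y) mm inside; the slide's x belongs along this x.
- sprung (a joint): How far the stage's face is pushed in along its normal, 0 (free) to 0.006 m (its stop, then rigid). It sits on springs: it starts to give at about 1 N, then 1.8 N more per mm, and stays parallel to itself; the tilt is clamped.
- centrifuge: Large cream benchtop centrifuge, lid shut, 375 (x) x 400 (y) x 220 mm high, standing still to the left of the tray as an obstacle: pass above it. Origin at the centre of its underside, z up.
- vial_left: White screw-cap vial, diameter 25 mm, 61 mm tall, standing loose to the left of the tray; origin at the centre of its underside.
- vial_right: White screw-cap vial, diameter 25 mm, 61 mm tall, standing loose to the right of the tray; origin at the centre of its underside.
Mind the look-alikes: they are no part of the job. Leave any yellow look-alike of the vial_left alone.

How it is judged:
By the outcome, as a careful person would: the job done as asked, in the order asked, and still so for the second after the job is handed in, while the arm keeps its last pose, push and grip.
It also fails if it takes over 40 s, if anything falls off the work surface, if the arm or the gripper's body presses on something with over 40 N, if the wrist force passes 120 N, or if a joint passes its speed limit or range.

## Robot

A 7-joint arm with a two-finger parallel gripper is mounted at the origin on the work surface; the furniture and walls round the work are solid. World frame = base frame: x ahead of the robot, y to its left, z up, the work surface at z = 0. Lengths are in m, angles in rad, forces in N, time in s.
With the tool pointing down it reaches from about 0.4 to 0.85 m from the base axis. Payload 4.5 kg.
Tool frame: the origin (TCP) lies midway between the tips of the shut fingers; the grasp point (between the pads) lies 19 mm behind it (r.hold_point_z is the distance from the TCP to the grasp point, in m); z points along the fingers, y is the direction in which the jaws open and shut (so a half turn about z gives the same grasp; the last joint's range is limited). The gripper opens to 88 mm and grips with 3 to 60 N. Pads are 18 mm wide; open, the fingers measure 123 mm over their backs; the gripper's body (75 mm by 187 mm) begins 45 mm behind the grasp point.
Start: joints at [1.242, 0.689, -0.195, 1.565, 0.157, 0.902, -0.215], TCP at [0.222, -0.584, 0.239] pointing down, gripper open.
Joint ranges: [-3.01, 3.01], [-0.46, 2.08], [-1.47, 1.51], [0.13, 2.56], [-1, 4.14], [0.04, 2.09], [-2.66, 2.66]. Speed limits (rad/s): [2.57, 2.57, 3.14, 3.14, 3.14, 3.14, 3.14].

## Interface

Orientations are given as a unit quaternion [x, y, z, w].
In Python, from plant import r gives the robot as it stands. The module is installed in compiled form; this text tells all that it offers.
- The arm moves only by the tool move_arm, never from a script. Its arguments are lists of equal length, an entry for each row: "turn": the turn, a rotation vector about the tool's x, y, z in units of 2 pi rad (1.0 is 2 pi rad), a list of three; "dp": the shift along the tool's x, y, z in units of 2.5 cm (1.0 is 2.5 cm), a list of three; "jaw": the closure, from -1 (fully open) to 1 (shut), so that 0 is half open. In form: {"turn": [[wx, wy, wz], ...], "dp": [[x, y, z], ...], "jaw": [jaw, ...]}. A call has 1 to 10 rows; each row shifts and turns the commanded pose from where the row before left it, along the tool's axes as they then stand; what a row does not reach is not made up. A row lasts 1/12 s, in which the tool goes at most 41.7 mm and 7.16 degrees, less where a joint would pass 70% of its speed; a pose out of reach is approached as far as the arm can. A call with a number of a shift or a turn outside -1 to 1 is refused whole. A call with a gripper value outside its range is refused whole. The fingers move at their own pace and stop on an object; "newtons" is the grip in N (left out, the last holds). Time passes only in rows, so rows that do not move let the fingers close. It gives the time, the measured TCP pose, the force and the opening at its end, in the units of the state.
- r.get_state(): the state, without advancing time (a new reading comes with each control period).
- r.snapshot(name): name is "scene" or "side" or "wrist"; returns a dict with "frame" (384x512x3 uint8, blue, green, red), "mtx" (3x3 intrinsics, pixels), "origin" and "orientation" of the camera in the world; the wrist camera has in their place "tool_from_camera" (4x4, takes a point from camera to tool coordinates, whose origin is the TCP and whose axes are the flange's). Camera axes: x right, y up, looking along -z (the intrinsics and any distortion apply to the point x, -y, -z); pixel columns grow to the right and rows downward; lengths in m; the calibration is good to about 2 mm. A picture is of the moment at which its call begins: read the wrist's pose just before it. There is no depth.
- r.finish_job(): hands the job in, once; it reports no verdict.
The state is a dict: "clock": time; "q": joint angles; "qd": joint speeds; "joint_torque": joint torques, N m; "tool_pos": TCP position; "eef_rot": TCP orientation; "contact_force": force on the tool from outside, world axes, zero at the start; "moment": the same for the moment, N m; "opening": opening from 0.0 (shut) to 1.0 (fully open).
Only numpy, scipy, OpenCV 4.12 (cv2) and the standard library are available. Lean on these libraries where they do the work, as an engineer would, in place of code of your own. Each camera call takes 0.05 s, during which the arm holds its last target.

## Working session

There is one attempt and no reset: what is moved stays moved. The work goes in short steps, Python scripts to look and compute and a tool call to move; the robot and the scene stay as the last step left them, time stands still between calls to the robot, and variables do not carry over. Pictures are saved under pics/ and viewed, and the job is handed in when it is done.

Besides the shell and the picture viewer there is one more tool, called after "Request:" by a JSON object that holds its "method" and its "body". move_arm: Moves the arm, as the interface text tells. Shifts and turns lie within -1 to 1; 1 stands for 2.5 cm of shift or 2 pi rad of turn. Its arguments: {"type":"object","properties":{"turn":{"type":"array","items":{"type":"array","items":{"type":"number","minimum":-1,"maximum":1}}},"dp":{"type":"array","items":{"type":"array","items":{"type":"number","minimum":-1,"maximum":1}}},"jaw":{"type":"array","items":{"type":"number"}},"newtons":{"type":"number"}},"required":["turn","dp","jaw"]}

```bash
mkdir -p pics; ls
python3 - <<'E'
from plant import r
import cv2,numpy as np
s=r.get_state(); print({k:np.round(v,4).tolist() for k,v in s.items()}, r.hold_point_z)
for n in ["scene","side","wrist"]:
    d=r.snapshot(n); cv2.imwrite(f"pics/{n}0.png",d["frame"])
    print(n,{k:np.round(v,4).tolist() for k,v in d.items() if k!="frame"})
E
```

```text
pics
{'clock': 0.0, 'q': [1.2418, 0.69, -0.1945, 1.5663, 0.1573, 0.9025, -0.2151], 'qd': [-0.0009, -0.0008, -0.0, -0.0022, 0.0001, -0.001, -0.0002], 'joint_torque': [0.0004, -52.757, -1.2664, -15.3425, -0.0524, 0.0068, 0.0001], 'tool_pos': [0.2215, -0.5838, 0.2379], 'eef_rot': [0.9836, 0.1804, -0.0002, -0.0009], 'contact_force': [-0.699, -0.7124, 0.1613], 'moment': [-0.0142, 0.0117, -0.0039], 'opening': 0.9957} 0.0187
scene {'mtx': [[446.7695, 0.0, 250.7048], [0.0, 446.7695, 197.5278], [0.0, 0.0, 1.0]], 'origin': [-0.0228, -0.4779, 0.7634], 'orientation': [0.3692, -0.1431, -0.3344, 0.8552]}
side {'mtx': [[349.791, 0.0, 256.1113], [0.0, 349.791, 186.5228], [0.0, 0.0, 1.0]], 'origin': [0.0059, -0.0957, 0.9037], 'orientation': [0.2087, -0.1579, -0.5793, 0.772]}
wrist {'mtx': [[274.0343, 0.0, 257.0667], [0.0, 274.0343, 192.6576], [0.0, 0.0, 1.0]], 'tool_from_camera': [[-0.0013, 0.9643, 0.2649, 0.0679], [1.0, 0.0012, 0.0003, 0.0015], [0.0, 0.2649, -0.9643, -0.1464], [0.0, 0.0, 0.0, 1.0]]}
```

View pics/scene0.png

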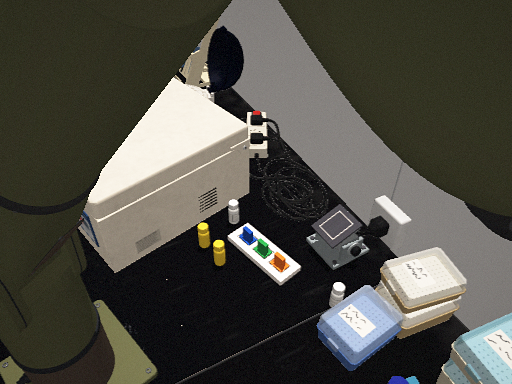

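View pics/side0.png

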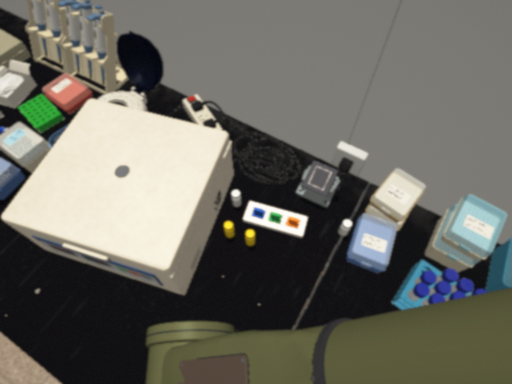

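View pics/wrist0.png

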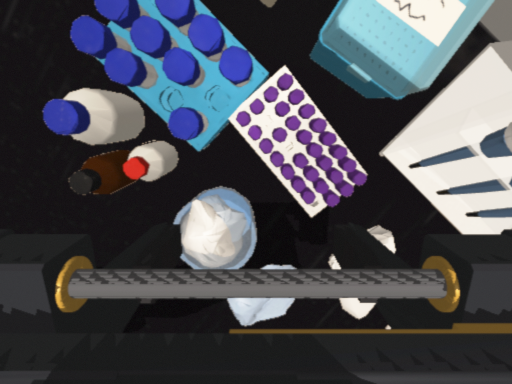

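The scene picture shows the tray near (264,252), with orange at its right end (280,262). The stage is near (337,235), the vials at (234,211) and (338,294), and the yellow decoys at (204,235) and (219,253). Next I measure with helper functions.

```bash
cat > h.py <<'E'
from plant import r
import cv2,numpy as np
from scipy.spatial.transform import Rotation as R
def cam(n):
    s=r.get_state(); d=r.snapshot(n)
    if n=="wrist":
        T=np.eye(4);T[:3,:3]=R.from_quat(s["eef_rot"]).as_matrix();T[:3,3]=s["tool_pos"]
        C=T@np.array(d["tool_from_camera"]); Rm,o=C[:3,:3],C[:3,3]
    else: Rm,o=R.from_quat(d["orientation"]).as_matrix(),np.array(d["origin"])
    return dict(f=d["frame"],K=np.array(d["mtx"]),R=Rm,o=o)
def ray(c,px):
    px=np.atleast_2d(np.array(px,float)); K=c["K"]
    v=np.stack([(px[:,0]-K[0,2])/K[0,0],-(px[:,1]-K[1,2])/K[1,1],-np.ones(len(px))],1)@c["R"].T
    return v/np.linalg.norm(v,axis=1,keepdims=True)
def plane(c,px,z,n=(0,0,1),p0=None):
    n=np.array(n,float); p0=np.array([0,0,z]) if p0 is None else np.array(p0)
    v=ray(c,px); return c["o"]+v*(((p0-c["o"])@n)/(v@n))[:,None]
def proj(c,P):
    q=(np.atleast_2d(P)-c["o"])@c["R"]; K=c["K"]
    return np.stack([K[0,0]*q[:,0]/-q[:,2]+K[0,2],K[1,1]*-q[:,1]/-q[:,2]+K[1,2]],1)
def tri(cs,pxs):
    A=np.zeros((3,3));b=np.zeros(3)
    for c,p in zip(cs,pxs):
        v=ray(c,p)[0];M=np.eye(3)-np.outer(v,v);A+=M;b+=M@c["o"]
    return np.linalg.solve(A,b)
def mask(f,lo,hi):
    return cv2.inRange(cv2.cvtColor(f,cv2.COLOR_BGR2HSV),np.array(lo),np.array(hi))
E
python3 - <<'E'
from h import *
for n,b in (("scene",(190,180,390,320)),("side",(220,150,370,250))):
    c=cam(n); x0,y0,x1,y1=b
    k=4 if n=="scene" else 5
    cv2.imwrite(f"pics/{n}_crop.png",cv2.resize(c["f"][y0:y1,x0:x1],None,fx=k,fy=k,interpolation=cv2.INTER_CUBIC))
    print(n,c["o"],c["R"].round(3).tolist())
    for col,h in (("orange",((8,170,120),(18,255,255))),("blue",((105,150,60),(125,255,255))),("green",((50,120,40),(85,255,255)))):
        m=mask(c["f"],*h); m[:y0]=0;m[y1:]=0;m[:,:x0]=0;m[:,x1:]=0
        N,L,S,Ce=cv2.connectedComponentsWithStats(m)
        for i in range(1,N):
            if S[i,4]>15: print(col,S[i].tolist(),Ce[i].round(1),plane(c,Ce[i],0.022).round(3))
E
```

```text
scene [-0.02281364 -0.47789473  0.76343572] [[0.735, 0.466, -0.492], [-0.678, 0.504, -0.536], [-0.002, 0.727, 0.686]]
orange [270, 252, 19, 20, 194] [279.1 262.1] [[ 0.418 -0.085  0.022]]
blue [240, 226, 17, 19, 167] [247.4 235.9] [[0.419 0.015 0.022]]
green [254, 239, 18, 19, 184] [262.3 248.4] [[ 0.418 -0.034  0.022]]
side [ 0.00586527 -0.0957435   0.90370678] [[0.279, 0.828, -0.486], [-0.96, 0.242, -0.139], [0.002, 0.505, 0.863]]
orange [287, 218, 11, 9, 73] [292.5 221.9] [[ 0.421 -0.081  0.022]]
blue [253, 209, 11, 8, 57] [258.1 212.4] [[0.423 0.018 0.022]]
green [270, 213, 10, 9, 65] [274.7 217.1] [[ 0.422 -0.031  0.022]]
```

View pics/scene_crop.png

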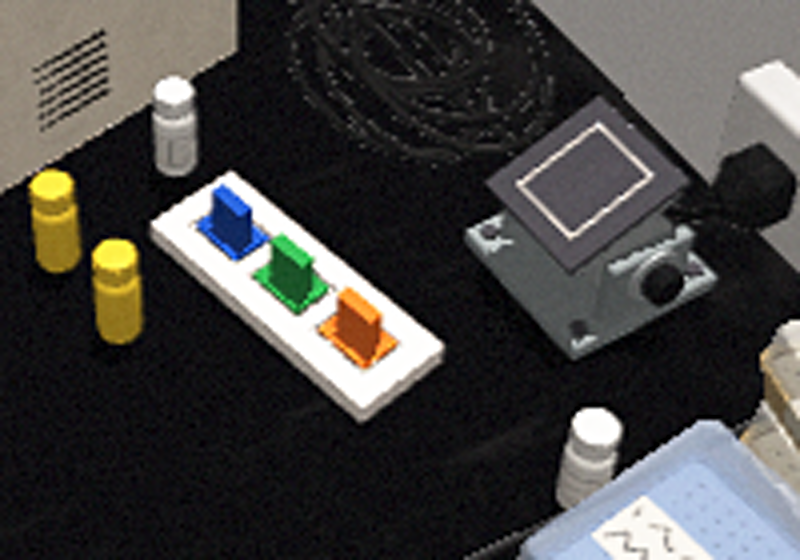

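View pics/side_crop.png

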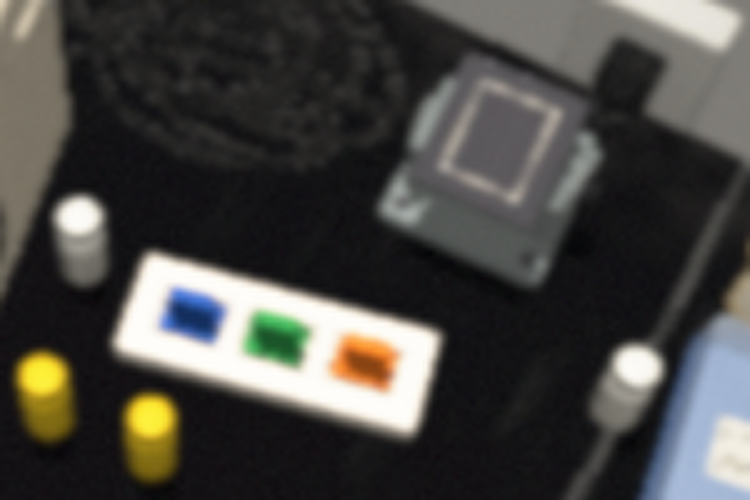

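Request:
{"method": "move_arm", "body": {"turn": [[0,0,-0.0192],[0,0,-0.0192],[0,0,-0.0192],[0,0,-0.0192],[0,0,-0.0192],[0,0,-0.0192],[0,0,-0.0192],[0,0,-0.0192],[0,0,-0.0192],[0,0,-0.0192]], "dp": [[0,0,0],[0,0,0],[0,0,0],[0,0,0],[0,0,0],[0,0,0],[0,0,0],[0,0,0],[0,0,0],[0,0,0]], "jaw": [-1,-1,-1,-1,-1,-1,-1,-1,-1,-1]}}

```text
clock: 1.08
tool_pos: [0.2216, -0.5843, 0.2386]
eef_rot: [0.706, 0.709, -0.0, -0.0]
contact_force: [-0.5, -1.2, 0.3]
opening: 1.001
```

Request:
{"method": "move_arm", "body": {"turn": [[0,0,0],[0,0,0],[0,0,0],[0,0,0],[0,0,0],[0,0,0],[0,0,0],[0,0,0],[0,0,0],[0,0,0]], "dp": [[0.95,0.55,0],[0.95,0.55,0],[0.95,0.55,0],[0.95,0.55,0],[0.95,0.55,0],[0.95,0.55,0],[0.95,0.55,0],[0.95,0.55,0],[0.95,0.55,0],[0.95,0.55,0]], "jaw": [-1,-1,-1,-1,-1,-1,-1,-1,-1,-1]}}

```text
clock: 1.92
tool_pos: [0.3602, -0.346, 0.2388]
eef_rot: [0.708, 0.706, -0.0, 0.0]
contact_force: [0.1, -0.8, -0.4]
opening: 1.003
```

Request:
{"method": "move_arm", "body": {"turn": [[0,0,0],[0,0,0],[0,0,0],[0,0,0],[0,0,0],[0,0,0],[0,0,0],[0,0,0],[0,0,0],[0,0,0]], "dp": [[0.95,0.5,0],[0.95,0.5,0],[0.95,0.5,0],[0.95,0.5,0],[0.95,0.5,0],[0.95,0.5,0],[0.95,0.5,0],[0.95,0.5,0],[0,0,0],[0,0,0]], "jaw": [-1,-1,-1,-1,-1,-1,-1,-1,-1,-1]}}

```text
clock: 2.75
tool_pos: [0.4607, -0.1558, 0.2388]
eef_rot: [0.706, 0.708, 0.0, 0.0]
contact_force: [-0.9, -0.4, 0.2]
opening: 0.998
```

Run:
```python
from h import *
for n in ("wrist","side","scene"):
    c=cam(n); cv2.imwrite(f"pics/{n}1.png",c["f"]); np.savez(f"{n}1.npz",**c)
print(r.get_state())
```

```text
{'clock': 2.9, 'q': array([ 0.5624534 ,  0.54435016, -0.50385411,  1.96442845,  0.38661731,
        0.72852227, -0.17713145]), 'qd': array([ 0.01063756,  0.00059202,  0.00010098,  0.00066945, -0.00183465,
       -0.00124711, -0.00269357]), 'joint_torque': array([-7.17037171e-01, -4.10299945e+01, -4.01680961e+00, -1.22669345e+01,
       -6.72397041e-02, -1.98512140e-02,  3.08551847e-03]), 'tool_pos': array([ 0.45921217, -0.15862667,  0.23854386]), 'eef_rot': array([ 7.08430125e-01,  7.05780621e-01, -6.86652651e-04, -3.26582479e-05]), 'contact_force': array([-0.15012211,  0.29644694, -1.02550921]), 'moment': array([-0.04844134, -0.0834121 , -0.04270213]), 'opening': 0.9969284450489149}
```

View pics/wrist1.png

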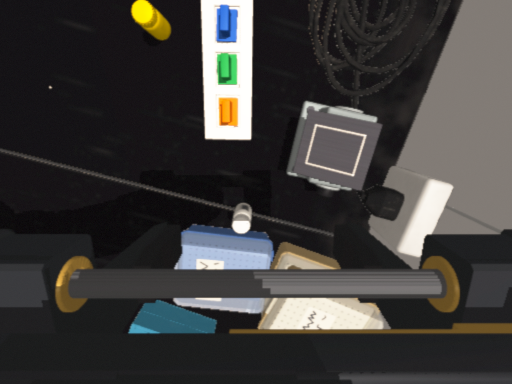

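View pics/scene1.png

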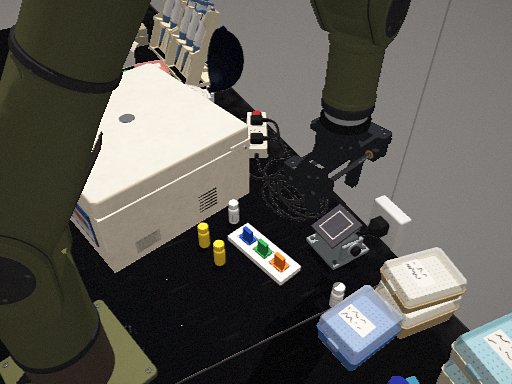

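The wrist view shows the tray at (228,70), the orange rib at (228,112), the outline centred near (335,150) and the right vial at (242,217). I'll fit the outline and the orange slide next.

```bash
cat > meas.py <<'E'
from h import *
def load(n): return dict(np.load(n))
def quadfit(pts):
    # fit 4 lines to a contour's points by splitting at approx corners
    peri=cv2.arcLength(pts,True)
    for e in np.linspace(0.02,0.15,40):
        a=cv2.approxPolyDP(pts,e*peri,True)
        if len(a)==4: break
    else: return None
    a=a[:,0].astype(float); p=pts[:,0].astype(float); L=[]
    for i in range(4):
        A,B=a[i],a[(i+1)%4]; d=(B-A);l=np.linalg.norm(d);d/=l
        t=(p-A)@d; s=abs((p-A)@np.array([-d[1],d[0]]))
        q=p[(t>.12*l)&(t<.88*l)&(s<.12*l)]
        vx,vy,x,y=cv2.fitLine(q.astype(np.float32),cv2.DIST_L2,0,.01,.01).ravel(); L.append((vx,vy,x,y))
    out=[]
    for i in range(4):
        l1,l2=L[i-1],L[i]
        M=np.array([[l1[0],-l2[0]],[l1[1],-l2[1]]]);t=np.linalg.solve(M,[l2[2]-l1[2],l2[3]-l1[3]])
        out.append([l1[2]+t[0]*l1[0],l1[3]+t[0]*l1[1]])
    return np.array(out)
def outline(c,box,k=6,th=None):
    x0,y0,x1,y1=box; g=cv2.cvtColor(c["f"],cv2.COLOR_BGR2GRAY)[y0:y1,x0:x1]
    G=cv2.resize(g,None,fx=k,fy=k,interpolation=cv2.INTER_CUBIC)
    th=th or 140
    m=(G>th).astype(np.uint8)
    cs,h=cv2.findContours(m,cv2.RETR_CCOMP,cv2.CHAIN_APPROX_NONE)
    best=None
    for i,cc in enumerate(cs):
        if h[0][i][3]>=0:
            a=cv2.contourArea(cc)
            if best is None or a>best[0]: best=(a,i,h[0][i][3])
    if best is None: return None
    un=lambda q:(q+.5)/k-.5+np.array([x0,y0])
    qi,qo=quadfit(cs[best[1]]),quadfit(cs[best[2]])
    return un(qi),un(qo)
E
python3 - <<'E'
from meas import *
W,S,D=load("wrist1.npz"),load("scene1.npz"),load("side1.npz")
for n,c,b in (("w",W,(285,95,390,200)),("s",S,(300,195,385,275)),("d",D,(290,155,350,210))):
    x0,y0,x1,y1=b
    cv2.imwrite(f"pics/face_{n}.png",cv2.resize(c["f"][y0:y1,x0:x1],None,fx=6,fy=6,interpolation=cv2.INTER_CUBIC))
    for th in (110,130,150):
        o=outline(c,b,th=th)
        if o is None or o[0] is None or o[1] is None: print(n,th,"none");continue
        print(n,th,o[0].round(1).tolist(),o[1].round(1).tolist())
E
```

```text
w 110 [[316.9, 126.7], [362.4, 136.6], [351.2, 172.6], [307.7, 161.4]] [[314.1, 122.6], [303.4, 163.8], [353.8, 176.9], [367.3, 134.0]]
w 130 [[316.7, 126.3], [362.8, 136.4], [351.5, 173.0], [307.3, 161.6]] [[314.4, 123.0], [303.9, 163.5], [353.6, 176.5], [366.9, 134.2]]
w 150 [[316.5, 126.0], [363.2, 136.2], [351.7, 173.3], [307.1, 161.8]] [[314.6, 123.2], [304.2, 163.3], [353.4, 176.2], [366.6, 134.4]]
s 110 [[339.1, 211.7], [350.9, 223.5], [332.4, 237.6], [320.6, 225.6]] [[339.3, 209.4], [318.0, 225.5], [332.2, 240.0], [353.7, 223.6]]
s 130 [[339.1, 211.5], [351.1, 223.5], [332.5, 237.8], [320.3, 225.6]] [[339.2, 209.7], [318.3, 225.5], [332.2, 239.8], [353.5, 223.5]]
s 150 [[339.2, 211.3], [351.3, 223.5], [332.4, 238.0], [320.1, 225.7]] [[339.1, 209.9], [318.5, 225.5], [332.1, 239.6], [353.3, 223.5]]
d 110 none
d 130 none
d 150 none
```

View pics/face_w.png

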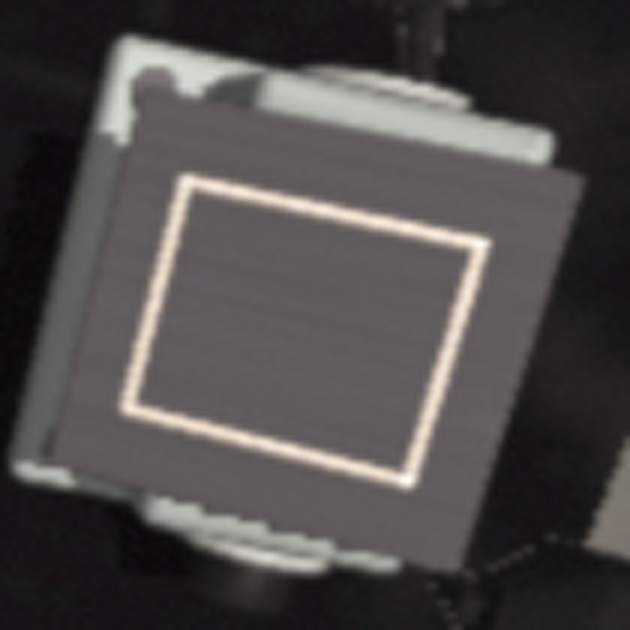

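View pics/face_s.png

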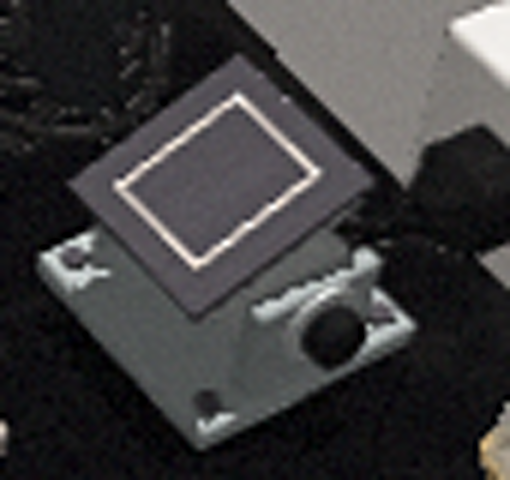

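```bash
cat >> meas.py <<'E'
def report(P):
    P=np.array(P); c=P.mean(0); u,s,vt=np.linalg.svd(P-c); n=vt[2]*np.sign(vt[2][2])
    print("corners",P.round(4).tolist()); print("ctr",c.round(4),"n",n.round(4),"tilt",np.degrees(np.arccos(n[2])).round(2),"az of downhill",np.degrees(np.arctan2(n[1],n[0])).round(1))
    x=(P[1]+P[2]-P[0]-P[3]); print("sides",[np.linalg.norm(P[i]-P[(i+1)%4]).round(4) for i in range(4)],"x dir az",np.degrees(np.arctan2(x[1],x[0])).round(2),"elev",np.degrees(np.arcsin(x[2]/np.linalg.norm(x))).round(2),"offplane",s[2].round(5))
    return c,n
OBJ=np.array([[-26,21,0],[26,21,0],[26,-21,0],[-26,-21,0]],float)/1000
def pnp(c,px,obj=OBJ):
    # z-flipped camera convention -> cv
    F=np.diag([1,-1,-1.])
    n,rv,tv,er=cv2.solvePnPGeneric(obj,px.astype(float),c["K"],None,flags=cv2.SOLVEPNP_IPPE)
    for a,t,e in zip(rv,tv,er):
        Rm=c["R"]@F@cv2.Rodrigues(a)[0]; p=c["R"]@F@t.ravel()+c["o"]
        print("pnp ctr",p.round(4),"x",Rm[:,0].round(3),"n",Rm[:,2].round(3),"tilt",np.degrees(np.arccos(Rm[2,2])).round(2),"xaz",np.degrees(np.arctan2(Rm[1,0],Rm[0,0])).round(2),"y_z",Rm[2,1].round(3),"err",e.round(3))
E
python3 - <<'E'
from meas import *
W,S=load("wrist1.npz"),load("scene1.npz")
wi,wo=outline(W,(285,95,390,200),th=130); si,so=outline(S,(300,195,385,275),th=130)
wo=wo[[0,3,2,1]]; so=so[[0,3,2,1]]
si,so=si[[3,0,1,2]],so[[3,0,1,2]]
print("inner");report([tri([W,S],[a,b]) for a,b in zip(wi,si)])
print("outer");report([tri([W,S],[a,b]) for a,b in zip(wo,so)])
pnp(W,wi);pnp(S,si)
# consistency check cams: vials, tray corners
E
```

```text
inner
corners [[0.5283, -0.0983, 0.0646], [0.5748, -0.1085, 0.0834], [0.5656, -0.1483, 0.084], [0.5195, -0.1387, 0.0659]]
ctr [ 0.5471 -0.1235  0.0745] n [-0.3497  0.1001  0.9315] tilt 21.33 az of downhill 164.0
sides [np.float64(0.0511), np.float64(0.0409), np.float64(0.0504), np.float64(0.0413)] x dir az -12.07 elev 21.28 offplane 0.00028
outer
corners [[0.5257, -0.0948, 0.0641], [0.5781, -0.1059, 0.0849], [0.5681, -0.1522, 0.0849], [0.5158, -0.1412, 0.0646]]
ctr [ 0.547  -0.1235  0.0746] n [-0.3503  0.08    0.9332] tilt 21.06 az of downhill 167.1
sides [np.float64(0.0575), np.float64(0.0474), np.float64(0.0572), np.float64(0.0475)] x dir az -11.98 elev 21.05 offplane 0.00021
pnp ctr [ 0.5495 -0.1248  0.0688] x [ 0.913 -0.195  0.358] n [-0.353  0.061  0.933] tilt 21.02 xaz -12.07 y_z 0.013 err [0.033]
pnp ctr [ 0.5498 -0.1247  0.069 ] x [ 0.955 -0.212  0.209] n [-0.179  0.152  0.972] tilt 13.56 xaz -12.51 y_z -0.107 err [0.185]
pnp ctr [ 0.5634 -0.1124  0.053 ] x [ 0.668 -0.348  0.658] n [-0.646 -0.709  0.281] tilt 73.68 xaz -27.51 y_z 0.699 err [0.1]
pnp ctr [ 0.5636 -0.1121  0.0533] x [ 0.91  -0.197  0.365] n [-0.355  0.086  0.931] tilt 21.4 xaz -12.22 y_z -0.008 err [0.12]
```

Run:
```python
from meas import *
W,S=load("wrist1.npz"),load("scene1.npz")
c=W; x0,y0,x1,y1=195,0,265,150
cv2.imwrite("pics/tray_w.png",cv2.resize(c["f"][y0:y1,x0:x1],None,fx=4,fy=4,interpolation=cv2.INTER_CUBIC))
g=cv2.cvtColor(c["f"],cv2.COLOR_BGR2GRAY)
# tray edges sub-pixel: per row left/right crossing
L=[];Rr=[]
for v in range(10,130,3):
    row=g[v,195:262].astype(float); idx=np.where(row>110)[0]
    i=idx[0]; L.append((195+i-1+(110-row[i-1])/(row[i]-row[i-1]),v))
    i=idx[-1]; Rr.append((195+i+(row[i]-110)/(row[i]-row[i+1]),v))
for n,e in (("L",L),("R",Rr)):
    P=plane(c,e,0.014); p=np.polyfit(P[:,1],P[:,0],1); res=P[:,0]-np.polyval(p,P[:,1]); k=abs(res)<.001
    p=np.polyfit(P[k,1],P[k,0],1); print(n,"x at y=-.085",np.polyval(p,-.085).round(4),"slope deg",np.degrees(np.arctan(p[0])).round(2))
# bottom edge
B=[]
for u in range(208,250,3):
    col=g[110:150,u].astype(float); i=np.where(col>110)[0][-1]; B.append((u,110+i+(col[i]-110)/(col[i]-col[i+1])))
P=plane(c,B,0.014); print("near edge y",P[:,1].round(4)[::3],"deg",np.degrees(np.arctan(np.polyfit(P[:,0],P[:,1],1)[0])).round(2))
hs=dict(orange=((5,130,90),(20,255,255)),green=((45,100,40),(85,255,255)),blue=((105,120,50),(125,255,255)))
for n,h in hs.items():
    for nm,cc,b in (("W",W,(195,0,265,150)),("S",S,(225,215,310,290))):
        m=mask(cc["f"],*h); z=np.zeros_like(m); z[b[1]:b[3],b[0]:b[2]]=m[b[1]:b[3],b[0]:b[2]]
        k=6; Z=cv2.resize(z,None,fx=1,fy=1); cs,_=cv2.findContours(Z,cv2.RETR_EXTERNAL,cv2.CHAIN_APPROX_NONE); q=max(cs,key=cv2.contourArea)
        print(n,nm,"bbox",cv2.boundingRect(q),"minrect",cv2.minAreaRect(q))
def pr(P): return P
c=S; m=(cv2.cvtColor(S["f"],cv2.COLOR_BGR2HSV)); w=((m[...,1]<50)&(m[...,2]>150)).astype(np.uint8)
z=np.zeros_like(w); z[220:290,222:305]=w[220:290,222:305]
N,Lb,St,_=cv2.connectedComponentsWithStats(z); i=1+np.argmax(St[1:,4]); mm=(Lb==i).astype(np.uint8)
cs,_=cv2.findContours(mm,cv2.RETR_EXTERNAL,cv2.CHAIN_APPROX_NONE); h=cv2.convexHull(max(cs,key=cv2.contourArea)); print("S tray hull",h[:,0].tolist())
```

```text
L x at y=-.085 0.3914 slope deg 1.11
R x at y=-.085 0.4539 slope deg 1.03
near edge y [-0.1169 -0.1174 -0.1178 -0.1178 -0.1179] deg -1.06
orange W bbox (219, 98, 19, 28) minrect ((228.0, 111.5), (27.0, 18.0), 90.0)
orange S bbox (270, 252, 19, 20) minrect ((279.2079772949219, 262.11944580078125), (18.344057083129883, 13.452308654785156), 41.18592834472656)
green W bbox (217, 53, 20, 31) minrect ((226.5, 68.0), (30.0, 19.0), 90.0)
green S bbox (254, 239, 18, 19) minrect ((262.0000305175781, 248.0000457763672), (18.384777069091797, 12.727920532226562), 45.0)
blue W bbox (217, 5, 20, 37) minrect ((226.5, 23.0), (36.0, 19.0), 90.0)
blue S bbox (240, 226, 17, 19) minrect ((247.25003051757812, 235.75003051757812), (16.970561981201172, 12.020814895629883), 45.0)
S tray hull [[248, 223], [252, 226], [296, 262], [300, 266], [300, 267], [299, 270], [294, 274], [281, 284], [280, 284], [255, 263], [232, 242], [229, 239], [228, 236], [228, 235], [230, 233], [236, 229], [244, 224], [246, 223]]
```

View pics/tray_w.png

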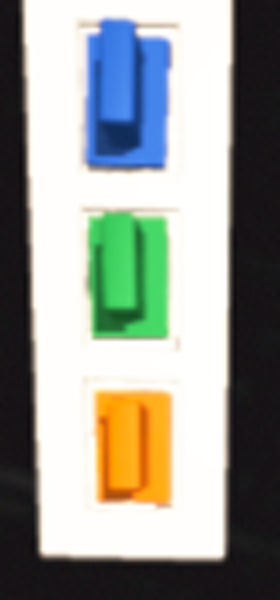

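Run:
```python
from meas import *
W=load("wrist1.npz")
for nm,(a,b,e,f),z in (("plate",(219.25,97.75,237.75,126.5),.015),("ribtop",(221.2,99,231.2,122.5),.041)):
    P=plane(W,[(a,b),(e,b),(e,f),(a,f)],z); print(nm,P.round(4).tolist(),"ctr",P.mean(0).round(4),"size",np.linalg.norm(P[0]-P[1]).round(4),np.linalg.norm(P[1]-P[2]).round(4))
V=load("scene1.npz")
for n,px in (("vialR top",(242,210)),): print(plane(W,[px],.061))
print("S vialR top",plane(V,[(338,286)],.061), "vialL top",plane(V,[(234,204)],.061))
print("S centrifuge corner top", plane(V,[(249,140)],.22))
```

```text
plate [[0.4128, -0.065, 0.015], [0.4365, -0.065, 0.015], [0.4358, -0.1008, 0.015], [0.4115, -0.1008, 0.015]] ctr [ 0.4241 -0.0829  0.015 ] size 0.0237 0.0358
ribtop [[0.4184, -0.0682, 0.041], [0.4304, -0.0682, 0.041], [0.4297, -0.0953, 0.041], [0.4175, -0.0953, 0.041]] ctr [ 0.424  -0.0817  0.041 ] size 0.0119 0.0271
[[ 0.44243468 -0.20079572  0.061     ]]
S vialR top [[ 0.43629075 -0.221242    0.061     ]] vialL top [[0.43822817 0.08026958 0.061     ]]
S centrifuge corner top [[0.48036127 0.07505935 0.22      ]]
```

Plate centre (0.424, -0.083) agrees with the tray geometry to within about 1 mm, and the measured sizes are close to nominal. I'll move above it and check again.

Request:
{"method": "move_arm", "body": {"turn": [[0,0,0.003],[0,0,0],[0,0,0],[0,0,0],[0,0,0],[0,0,0],[0,0,0]], "dp": [[0.6,-0.28,0.9],[0.6,-0.28,0.9],[0.6,-0.28,0.9],[0.6,-0.28,0.9],[0.6,-0.28,0.9],[0,0,0],[0,0,0]], "jaw": [-0.2,-0.2,-0.2,-0.2,-0.2,-0.2,-0.2]}}

```text
clock: 3.48
tool_pos: [0.4253, -0.0822, 0.1257]
eef_rot: [0.714, 0.7, -0.001, -0.001]
contact_force: [-0.1, -0.2, 0.7]
opening: 0.602
```

Run:
```python
from h import *
for i in range(3): s=r.get_state(); print(s["tool_pos"].round(4),s["eef_rot"].round(4),s["opening"]); c=cam("wrist")
cv2.imwrite("pics/wrist2.png",c["f"]); np.savez("wrist2.npz",**c)
cv2.imwrite("pics/wrist2c.png",cv2.resize(c["f"][90:250,170:350],None,fx=4,fy=4,interpolation=cv2.INTER_CUBIC))
```

```text
[ 0.4253 -0.0822  0.1257] [ 7.141e-01  7.000e-01 -1.400e-03 -7.000e-04] 0.6024458186898538
[ 0.4264 -0.0829  0.1265] [ 7.147e-01  6.994e-01 -5.000e-04  3.000e-04] 0.6008787963968766
[ 0.427  -0.0833  0.1269] [7.152e-01 6.989e-01 1.000e-04 9.000e-04] 0.5991433764884931
```

View pics/wrist2.png

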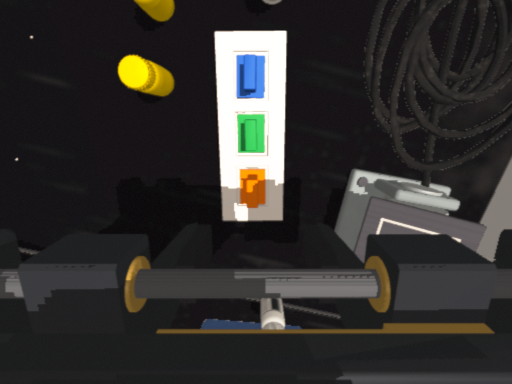

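View pics/wrist2c.png

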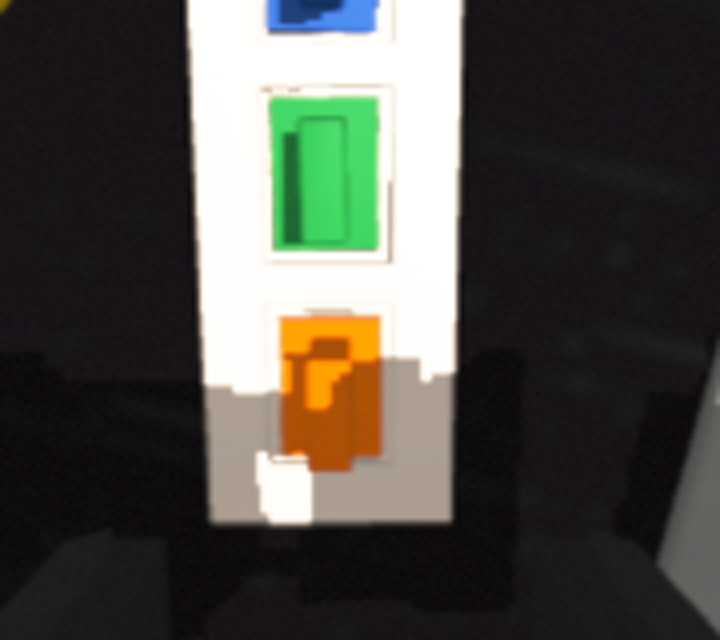

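Run:
```python
from meas import *
W=load("wrist2.npz"); s=r.get_state(); Rt=R.from_quat(s["eef_rot"]).as_matrix(); t=s["tool_pos"]; print(t.round(4))
for nm,(a,b,e,f),z in (("plate",(240.1,169.0,265.1,204.1),.015),("ribtop",(246.5,174.5,258,207.4),.041),("green plate",(237.2,114.3,264.7,152.3),.015),("green ribtop",(244.3,119,256.5,150.5),.041)):
    P=plane(W,[(a,b),(e,b),(e,f),(a,f)],z); print(nm,"ctr",P.mean(0).round(4),"size",np.linalg.norm(P[0]-P[1]).round(4),np.linalg.norm(P[1]-P[2]).round(4),"in tool",((P.mean(0)-t)@Rt).round(4))
P=plane(W,[(222.2,220.5),(283.2,220.5),(217,150),(285.5,150)],.014);print(P.round(4))
```

```text
[ 0.4273 -0.0833  0.1271]
plate ctr [ 0.4234 -0.0819  0.015 ] size 0.0239 0.0352 in tool [ 0.0015 -0.0042  0.1121]
ribtop ctr [ 0.4235 -0.0792  0.041 ] size 0.0099 0.0299 in tool [ 0.0041 -0.0041  0.0861]
green plate ctr [ 0.4233 -0.0312  0.015 ] size 0.0249 0.0343 in tool [ 0.0521 -0.0055  0.112 ]
green ribtop ctr [ 0.4234 -0.0308  0.041 ] size 0.01 0.0257 in tool [ 0.0525 -0.0053  0.086 ]
[[ 0.3917 -0.1164  0.014 ]
 [ 0.4533 -0.1179  0.014 ]
 [ 0.3909 -0.0456  0.014 ]
 [ 0.4553 -0.0471  0.014 ]]
```

Request:
{"method": "move_arm", "body": {"turn": [[0,0,0],[0,0,0],[0,0,0],[0,0,0],[0,0,0],[0,0,0],[0,0,0]], "dp": [[0.05,-0.16,0],[0,0,0.8],[0,0,0.8],[0,0,0.8],[0,0,0.8],[0,0,0.8],[0,0,0]], "jaw": [-0.2,-0.2,-0.2,-0.2,-0.2,-0.2,-0.2]}}

```text
clock: 4.22
tool_pos: [0.4251, -0.0829, 0.0478]
eef_rot: [0.714, 0.7, -0.002, 0.001]
contact_force: [0.1, -0.7, -0.2]
opening: 0.596
```

Run:
```python
from h import *
for i in range(5): s=r.get_state(); print(s["tool_pos"].round(4),s["eef_rot"].round(4),s["contact_force"].round(1)); c=cam("wrist")
cv2.imwrite("pics/wrist3.png",c["f"]); np.savez("wrist3.npz",**c)
```

```text
[ 0.4251 -0.0829  0.0478] [ 0.7143  0.6998 -0.0019  0.001 ] [ 0.1 -0.7 -0.2]
[ 0.4251 -0.0828  0.0484] [ 0.7144  0.6997 -0.0017  0.0011] [ 0.3 -0.8 -0.3]
[ 0.4251 -0.0827  0.0488] [ 0.7147  0.6994 -0.0015  0.0013] [-0.2  0.   0.3]
[ 0.4252 -0.0827  0.0491] [ 0.7149  0.6992 -0.0013  0.0014] [0.6 0.7 1.2]
[ 0.4252 -0.0826  0.0491] [ 0.7149  0.6992 -0.0013  0.0014] [-0.4 -0.1  0.4]
```

View pics/wrist3.png

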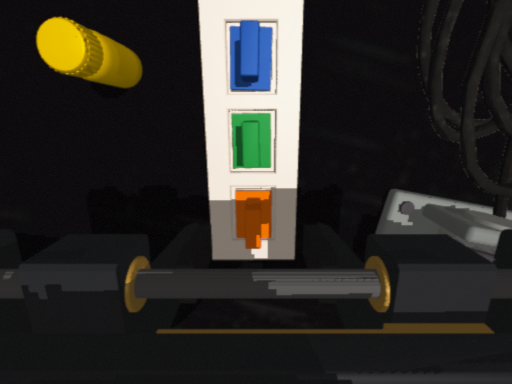

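Request:
{"method": "move_arm", "body": {"turn": [[0,0,0],[0,0,0],[0,0,0],[0,0,0],[0,0,0],[0,0,0]], "dp": [[0,0,0.3],[0,0,0.3],[0,0,0.3],[0,0,0.2],[0,0,0],[0,0,0]], "jaw": [-0.2,-0.2,-0.2,-0.2,-0.2,-0.2]}}

```text
clock: 4.97
tool_pos: [0.4256, -0.0831, 0.0308]
eef_rot: [0.715, 0.699, -0.002, 0.001]
contact_force: [-0.5, -0.6, -0.3]
opening: 0.6
```

Run:
```python
from h import *
for i in range(3): c=cam("wrist"); s=r.get_state(); print(s["tool_pos"].round(4),s["eef_rot"].round(4),s["contact_force"].round(1))
cv2.imwrite("pics/wrist4.png",c["f"])
```

```text
[ 0.4256 -0.0832  0.0308] [ 0.7148  0.6994 -0.0025  0.0009] [-1.1  0.   0.2]
[ 0.4257 -0.0832  0.0308] [ 0.7147  0.6995 -0.0027  0.0012] [-0.  -0.1  0.5]
[ 0.4257 -0.0832  0.0308] [ 0.7145  0.6996 -0.0028  0.0012] [ 0.6 -0.6  0.2]
```

View pics/wrist4.png

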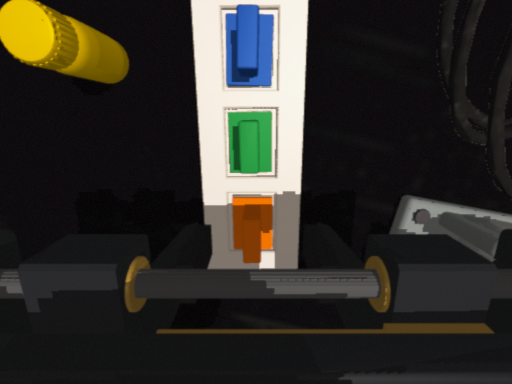

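Request:
{"method": "move_arm", "body": {"turn": [[0,0,0],[0,0,0],[0,0,0],[0,0,0]], "dp": [[0,0,0.25],[0,0,0.25],[0,0,0],[0,0,0]], "jaw": [-0.2,-0.2,-0.2,-0.2]}}

```text
clock: 5.45
tool_pos: [0.4253, -0.0831, 0.0179]
eef_rot: [0.714, 0.7, -0.003, 0.001]
contact_force: [0.1, 0.5, -0.7]
opening: 0.602
```

Request:
{"method": "move_arm", "body": {"turn": [[0,0,0],[0,0,0],[0,0,0],[0,0,0],[0,0,0],[0,0,0],[0,0,0]], "dp": [[0,0,0],[0,0,0],[0,0,0],[0,0,0],[0,0,0],[0,0,0],[0,0,0]], "jaw": [1,1,1,1,1,1,1], "newtons": 15}}

```text
clock: 6.03
tool_pos: [0.424, -0.0831, 0.0179]
eef_rot: [0.714, 0.7, -0.004, 0.0]
contact_force: [-0.8, -0.1, 0.5]
opening: 0.108
```

Request:
{"method": "move_arm", "body": {"turn": [[0,0,0],[0,0,0],[0,0,0],[0,0,0],[0,0,0],[0,0,0],[0,0,0],[0,0,0],[0,0,0]], "dp": [[0,0,-0.3],[0,0,-0.5],[0,0,-0.7],[0,0,-0.7],[0,0,-0.7],[0,0,-0.7],[0,0,-0.7],[0,0,-0.7],[0,0,0]], "jaw": [1,1,1,1,1,1,1,1,1]}}

```text
clock: 6.78
tool_pos: [0.4276, -0.0833, 0.1353]
eef_rot: [0.715, 0.699, -0.002, 0.004]
contact_force: [-0.1, 0.9, -0.3]
opening: 0.109
```

Run:
```python
from h import *
c=cam("scene");cv2.imwrite("pics/scene5.png",c["f"]); c=cam("wrist");s=r.get_state(); print(s["tool_pos"].round(4),s["eef_rot"].round(4),s["contact_force"].round(1),s["opening"],s["q"].round(2))
cv2.imwrite("pics/wrist5.png",c["f"])
```

```text
[ 0.4267 -0.0834  0.1333] [ 0.7147  0.6994 -0.0029  0.0031] [-0.1  0.2 -0.3] 0.1130672460966865 [ 0.42  0.7  -0.54  2.21  0.88  0.46 -0.85]
```

View pics/scene5.png

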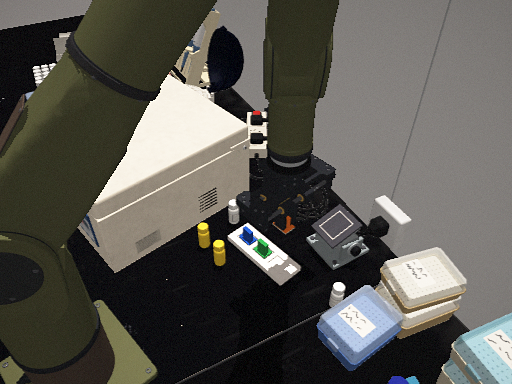

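View pics/wrist5.png

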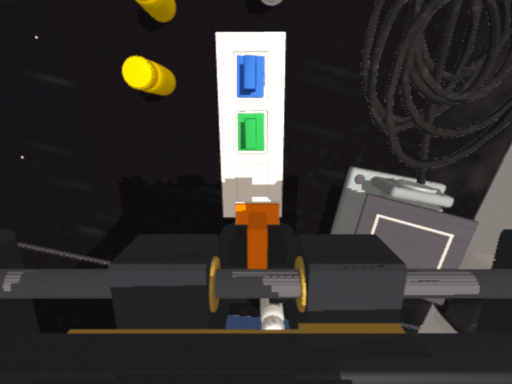

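The slide is held and level in the grip (plate at about (257,213) in the wrist view), and blue and green are still in place. Next is the yaw, about 100.7°.

Request:
{"method": "move_arm", "body": {"turn": [[0,0,0.018],[0,0,0.018],[0,0,0.018],[0,0,0.018],[0,0,0.018],[0,0,0.018],[0,0,0.018],[0,0,0.018]], "dp": [[0,0,0],[0,0,0],[0,0,0],[0,0,0],[0,0,0],[0,0,0],[0,0,0],[0,0,0]], "jaw": [1,1,1,1,1,1,1,1]}}

```text
clock: 7.55
tool_pos: [0.4258, -0.0832, 0.132]
eef_rot: [0.949, 0.315, -0.003, 0.004]
contact_force: [-0.7, -0.2, -0.4]
opening: 0.109
```

Run:
```python
from h import *
s=r.get_state(); print(s["tool_pos"].round(4),s["contact_force"].round(1),s["q"].round(2)); print(R.from_quat(s["eef_rot"]).as_matrix().round(3))
```

```text
[ 0.4258 -0.0832  0.132 ] [-0.7 -0.2 -0.4] [ 0.27  0.67 -0.3   2.22  0.61  0.34 -1.48]
[[ 0.802  0.597 -0.003]
 [ 0.597 -0.802 -0.009]
 [-0.008  0.005 -1.   ]]
```

The yaw is using up joint 7's range (q5+q7 = -0.87 now, and it would get worse with the tilt). A half turn gives the same grasp, so I'll go to yaw +168° instead.

Request:
{"method": "move_arm", "body": {"turn": [[0,0,-0.019],[0,0,-0.019],[0,0,-0.019],[0,0,-0.019],[0,0,-0.019],[0,0,-0.019],[0,0,-0.019],[0,0,-0.019],[0,0,-0.019],[0,0,-0.019]], "dp": [[0,0,0],[0,0,0],[0,0,0],[0,0,0],[0,0,0],[0,0,0],[0,0,0],[0,0,0],[0,0,0],[0,0,0]], "jaw": [1,1,1,1,1,1,1,1,1,1]}}

```text
clock: 8.38
tool_pos: [0.4258, -0.0831, 0.1319]
eef_rot: [0.604, 0.797, -0.004, 0.001]
contact_force: [-0.3, -0.4, -0.3]
opening: 0.113
```

Request:
{"method": "move_arm", "body": {"turn": [[0,0,-0.019],[0,0,-0.019],[0,0,-0.019],[0,0,-0.019],[0,0,-0.019],[0,0,-0.019],[0,0,-0.019],[0,0,-0.019],[0,0,-0.019],[0,0,0]], "dp": [[0,0,0],[0,0,0],[0,0,0],[0,0,0],[0,0,0],[0,0,0],[0,0,0],[0,0,0],[0,0,0],[0,0,0]], "jaw": [1,1,1,1,1,1,1,1,1,1]}}

```text
clock: 9.22
tool_pos: [0.4256, -0.0831, 0.1317]
eef_rot: [0.112, 0.994, -0.004, -0.001]
contact_force: [0.7, 0.5, -0.4]
opening: 0.109
```

```bash
cat > tgt.py <<'E'
from h import *
import sys
def target(F,tilt,az,h,off=(0,0)):
    # stage frame
    t,a=np.radians([tilt,az]); xs=np.array([np.cos(t)*np.cos(a),np.cos(t)*np.sin(a),np.sin(t)]); n=np.array([-np.sin(t)*np.cos(a),-np.sin(t)*np.sin(a),np.cos(t)])
    Rt=np.stack([-xs,np.cross(-n,-xs),-n],1)   # tool x = -stage x
    return np.array(F)+n*(h)-Rt[:,0]*off[0]-Rt[:,1]*off[1],Rt
def togo(F,tilt,az,h,off=(0,0)):
    s=r.get_state(); p,Rt=target(F,tilt,az,h,off); Rc=R.from_quat(s["eef_rot"]).as_matrix()
    rv=R.from_matrix(Rc.T@Rt).as_rotvec()
    print("clock",round(s["clock"],2),"pos",s["tool_pos"].round(4),"F",s["contact_force"].round(1),"q",s["q"].round(2),"open",round(s["opening"],3))
    print("target",p.round(4),"togo cur tool axes, units",((p-s["tool_pos"])@Rc/.025).round(3),"in target axes",((p-s["tool_pos"])@Rt/.025).round(3),"turn units",(rv/2/np.pi).round(4),"deg",np.degrees(rv).round(2))
E
python3 -c "
from tgt import *
togo((.548,-.124,.073),21.1,-12,.068)"
```

```text
clock 9.22 pos [ 0.4256 -0.0831  0.1317] F [ 0.7  0.5 -0.4] q [ 0.62  0.8  -0.89  2.2   1.08  0.69  0.28] open 0.109
target [ 0.5241 -0.1189  0.1364] togo cur tool axes, units [-4.157 -0.519 -0.192] in target axes [-3.939 -0.582  1.317] turn units [-0.0017 -0.0589 -0.0022] deg [ -0.62 -21.2   -0.8 ]
```

Request:
{"method": "move_arm", "body": {"turn": [[0,0,0],[0,0,0],[0,0,0],[0,0,0],[0,0,0],[0,0,0],[0,-0.012,0],[0,-0.012,0],[0,-0.012,0],[0,-0.012,0]], "dp": [[-0.7,-0.1,-0.1],[-0.7,-0.1,-0.1],[-0.7,-0.1,-0.1],[-0.7,-0.1,-0.1],[-0.7,-0.1,0],[-0.7,0,0],[0,0,0],[0,0,0],[0,0,0],[0,0,0]], "jaw": [1,1,1,1,1,1,1,1,1,1]}}

```text
clock: 10.05
tool_pos: [0.5247, -0.1192, 0.1424]
eef_rot: [0.114, 0.983, -0.021, 0.141]
contact_force: [1.1, -0.4, 0.2]
opening: 0.108
```

```bash
python3 -c "
from tgt import *
togo((.548,-.124,.073),21.1,-12,.068)"
```

```text
clock 10.05 pos [ 0.5247 -0.1192  0.1424] F [ 1.1 -0.4  0.2] q [ 0.58  0.77 -0.76  2.17  1.52  0.56 -0.03] open 0.108
target [ 0.5241 -0.1189  0.1364] togo cur tool axes, units [0.095 0.008 0.22 ] in target axes [0.113 0.007 0.211] turn units [-0.0025 -0.0131 -0.0029] deg [-0.89 -4.72 -1.04]
```

Request:
{"method": "move_arm", "body": {"turn": [[-0.0025,-0.013,-0.003],[0,0,0],[0,0,0]], "dp": [[0,0,0],[0,0,0],[0,0,0]], "jaw": [1,1,1]}}

```text
clock: 10.3
tool_pos: [0.525, -0.1215, 0.1417]
eef_rot: [0.106, 0.98, -0.023, 0.166]
contact_force: [0.3, -0.3, -0.9]
opening: 0.113
```

```bash
python3 -c "
from tgt import *
for n in ('wrist','scene','side'):
    c=cam(n); cv2.imwrite(f'pics/{n}6.png',c['f']); np.savez(f'{n}6.npz',**c)
c=dict(np.load('scene6.npz'));cv2.imwrite('pics/scene6c.png',cv2.resize(c['f'][160:280,260:400],None,fx=5,fy=5,interpolation=cv2.INTER_CUBIC))
togo((.548,-.124,.073),21.1,-12,.068)"
```

```text
clock 10.45 pos [ 0.527  -0.1216  0.1426] F [ 1.  -0.4 -0.5] q [ 0.59  0.78 -0.77  2.22  1.69  0.57 -0.18] open 0.112
target [ 0.5241 -0.1189  0.1364] togo cur tool axes, units [0.212 0.08  0.186] in target axes [0.217 0.079 0.181] turn units [-0.0018 -0.0046 -0.0008] deg [-0.65 -1.66 -0.3 ]
```

View pics/wrist6.png

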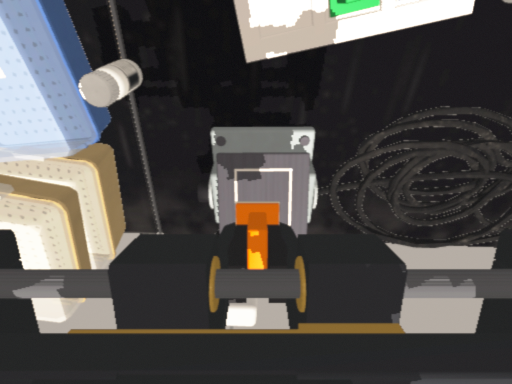

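View pics/scene6c.png

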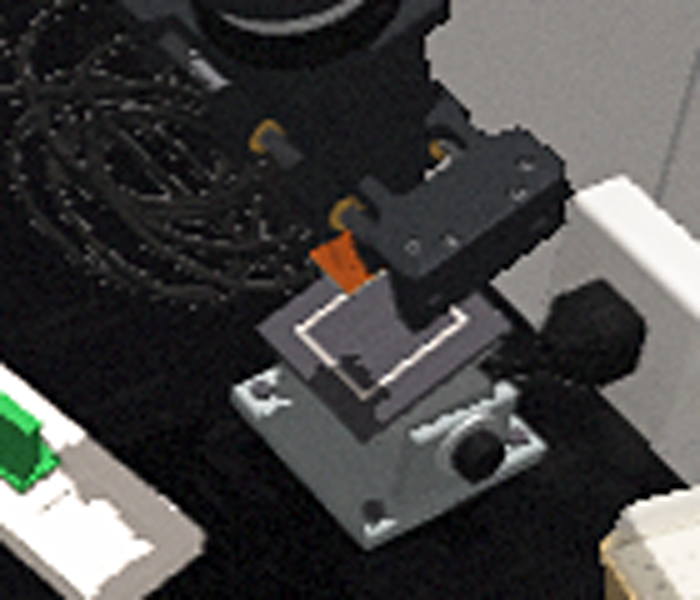

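```bash
python3 -c "
from tgt import *
c=dict(np.load('wrist6.npz'));cv2.imwrite('pics/wrist6c.png',cv2.resize(c['f'][120:250,200:330],None,fx=6,fy=6,interpolation=cv2.INTER_CUBIC))"
```

```text
(no output)
```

View pics/wrist6c.png

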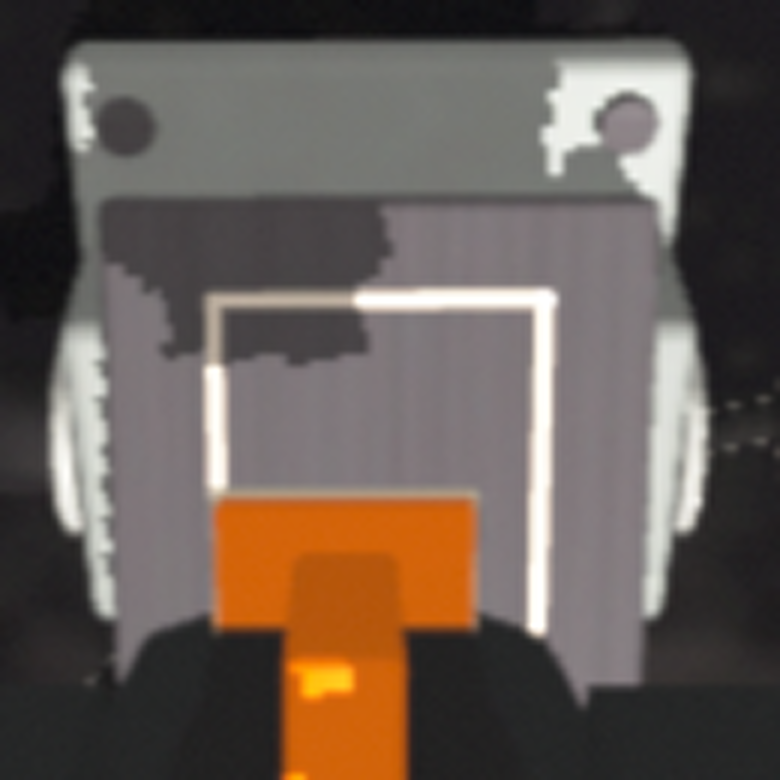

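```bash
cat > rel.py <<'E'
from tgt import *
T=np.array(r.snapshot("wrist")["tool_from_camera"]); K=np.array(r.snapshot("wrist")["mtx"])
def tray_(px):
    px=np.atleast_2d(np.array(px,float)); v=np.stack([(px[:,0]-K[0,2])/K[0,0],-(px[:,1]-K[1,2])/K[1,1],-np.ones(len(px))],1); return v
def at_z(px,z):  # intersect with tool-plane z
    v=tray_(px)@T[:3,:3].T; o=T[:3,3]; return o+v*((z-o[2])/v[:,2])[:,None]
def at_depth(px,d): return tray_(px)*d@T[:3,:3].T+T[:3,3]
E
python3 - <<'E'
from rel import *
u=lambda x,y:((x+.5)/6-.5+200,(y+.5)/6-.5+120)
A,B=u(222,308),u(535,307)
d=.042*K[0,0]/(B[0]-A[0]); print("depth",d,"corners tool",at_depth([A,B],d).round(4).tolist())
for zf in (.068,.070,.072,.074,.076): 
    P=at_z([A,B],zf); print(zf,"width",(P[1,1]-P[0,1]).round(4),"outline mid y",P[:,1].mean().round(4),"edge x",P[:,0].mean().round(4),"-> stage ctr x",(P[:,0].mean()-.026).round(4))
P=at_z([u(215,500),u(478,500)],.0029); print("plate top edge",P.round(4).tolist(),"slide ctr x",(P[:,0].mean()-.018).round(4))
P=at_z([u(215,491),u(478,491)],.0079); print("plate bottom edge",P.round(4).tolist(),"slide ctr x",(P[:,0].mean()-.018).round(4))
E
```

```text
depth 0.22062827567297574 corners tool [[0.0254, -0.0179, 0.0713], [0.0255, 0.0241, 0.0714]]
0.068 width 0.0414 outline mid y 0.003 edge x 0.0261 -> stage ctr x 0.0001
0.07 width 0.0417 outline mid y 0.0031 edge x 0.0257 -> stage ctr x -0.0003
0.072 width 0.0421 outline mid y 0.0031 edge x 0.0253 -> stage ctr x -0.0007
0.074 width 0.0425 outline mid y 0.0032 edge x 0.025 -> stage ctr x -0.001
0.076 width 0.0429 outline mid y 0.0032 edge x 0.0246 -> stage ctr x -0.0014
plate top edge [[0.02, -0.0137, 0.0029], [0.0199, 0.0113, 0.0029]] slide ctr x 0.002
plate bottom edge [[0.0193, -0.0141, 0.0079], [0.0193, 0.0117, 0.0079]] slide ctr x 0.0013
```

Request:
{"method": "move_arm", "body": {"turn": [[-0.0018,-0.0046,-0.0008],[0,0,0],[0,0,0],[0,0,0],[0,0,0],[0,0,0]], "dp": [[0,0,0],[0,0.14,0.35],[0,0,0.35],[0,0,0.35],[0,0,0.35],[0,0,0]], "jaw": [1,1,1,1,1,1]}}

```text
clock: 11.05
tool_pos: [0.5395, -0.121, 0.108]
eef_rot: [0.102, 0.978, -0.019, 0.181]
contact_force: [0.5, -0.6, 0.6]
opening: 0.112
```

```bash
python3 -c "
from tgt import *
for n in ('wrist','scene'):
    c=cam(n); cv2.imwrite(f'pics/{n}7.png',c['f']); np.savez(f'{n}7.npz',**c)
c=dict(np.load('wrist7.npz'));cv2.imwrite('pics/wrist7c.png',cv2.resize(c['f'][100:250,185:335],None,fx=5,fy=5,interpolation=cv2.INTER_CUBIC))
togo((.548,-.124,.073),21.1,-12,.033)"
```

```text
clock 11.15 pos [ 0.5392 -0.1206  0.1093] F [-0.7 -0.7  0.4] q [ 0.59  0.87 -0.8   2.23  1.88  0.64 -0.32] open 0.116
target [ 0.5364 -0.1215  0.1038] togo cur tool axes, units [ 0.175 -0.058  0.171] in target axes [ 0.175 -0.058  0.17 ] turn units [ 0.     -0.0001  0.0003] deg [ 0.01 -0.05  0.11]
```

View pics/wrist7c.png

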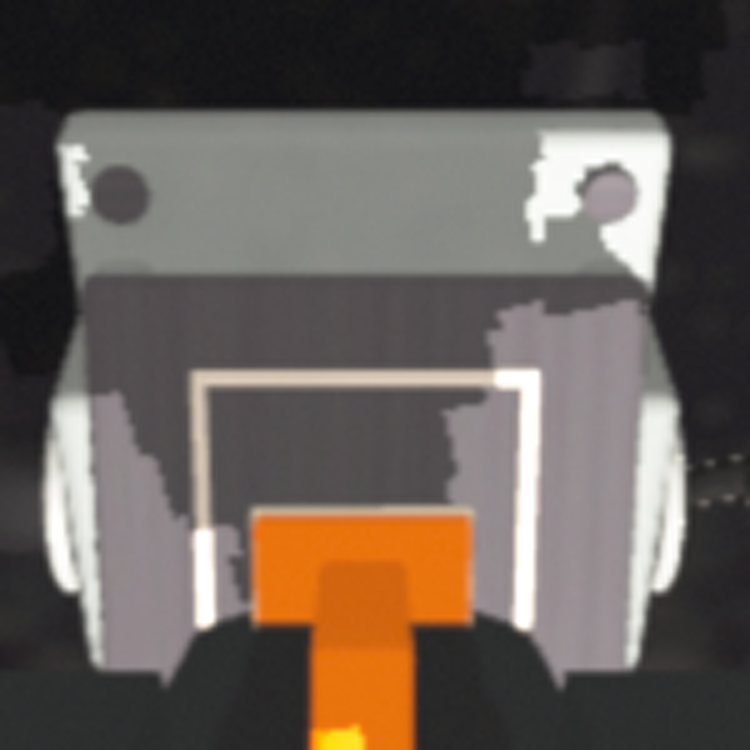

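Run:
```python
from rel import *
u=lambda x,y:((x+.5)/5-.5+185,(y+.5)/5-.5+100)
A,B=u(207,388),u(524,388)
d=.042*K[0,0]/(B[0]-A[0]); print("depth",d,"corners tool",at_depth([A,B],d).round(4).tolist())
C,D=u(214,600),u(517,600)
for zf in (.032,.035,.038,.041): 
    P=at_z([A,B,C,D],zf); print(zf,"width",(P[1,1]-P[0,1]).round(4),(P[3,1]-P[2,1]).round(4),"mid y",P[:2,1].mean().round(4),P[2:,1].mean().round(4),"edge x",P[:2,0].mean().round(4),"-> stage ctr x",(P[:2,0].mean()-.026).round(4))
P=at_z([u(250,517),u(474,517)],.0029); print("plate top edge",P.round(4).tolist(),"slide ctr x",(P[:,0].mean()-.018).round(4))
P=at_z([u(250,508),u(474,508)],.0079); print("plate bottom edge",P.round(4).tolist(),"slide ctr x",(P[:,0].mean()-.018).round(4))
# gripper frame: tilt check through width ratio
```

```text
depth 0.18153693555636546 corners tool [[0.0288, -0.022, 0.0317], [0.0287, 0.02, 0.0317]]
0.032 width 0.0421 0.042 mid y -0.001 -0.001 edge x 0.0287 -> stage ctr x 0.0027
0.035 width 0.0428 0.0427 mid y -0.001 -0.001 edge x 0.028 -> stage ctr x 0.002
0.038 width 0.0435 0.0434 mid y -0.001 -0.001 edge x 0.0274 -> stage ctr x 0.0014
0.041 width 0.0442 0.0441 mid y -0.001 -0.001 edge x 0.0267 -> stage ctr x 0.0007
plate top edge [[0.0199, -0.0142, 0.0029], [0.0199, 0.0113, 0.0029]] slide ctr x 0.0019
plate bottom edge [[0.0195, -0.0146, 0.0079], [0.0194, 0.0117, 0.0079]] slide ctr x 0.0014
```

Request:
{"method": "move_arm", "body": {"turn": [[0,0,0],[0,0,0],[0,0,0],[0,0,0],[0,0,0],[0,0,0],[0,0,0]], "dp": [[0.03,0.02,0.2],[0,0,0.2],[0,0,0.2],[0,0,0.2],[0,0,0],[0,0,0],[0,0,0]], "jaw": [1,1,1,1,1,1,1]}}

```text
clock: 11.83
tool_pos: [0.5457, -0.1216, 0.0911]
eef_rot: [0.102, 0.978, -0.019, 0.182]
contact_force: [0.5, 0.2, -0.1]
opening: 0.112
```

```bash
python3 -c "
from tgt import *
for n in ('wrist','scene'):
    c=cam(n); cv2.imwrite(f'pics/{n}8.png',c['f']); np.savez(f'{n}8.npz',**c)
c=dict(np.load('wrist8.npz'));cv2.imwrite('pics/wrist8c.png',cv2.resize(c['f'][100:250,185:335],None,fx=5,fy=5,interpolation=cv2.INTER_CUBIC))
togo((.548,-.124,.073),21.1,-12,.008)"
```

```text
clock 11.93 pos [ 0.5458 -0.1216  0.0913] F [ 0.   0.1 -0.2] q [ 0.59  0.92 -0.8   2.22  1.92  0.67 -0.35] open 0.11
target [ 0.5452 -0.1234  0.0805] togo cur tool axes, units [ 0.164 -0.076  0.403] in target axes [ 0.163 -0.076  0.403] turn units [0.     0.0001 0.0004] deg [0.   0.04 0.14]
```

View pics/wrist8c.png

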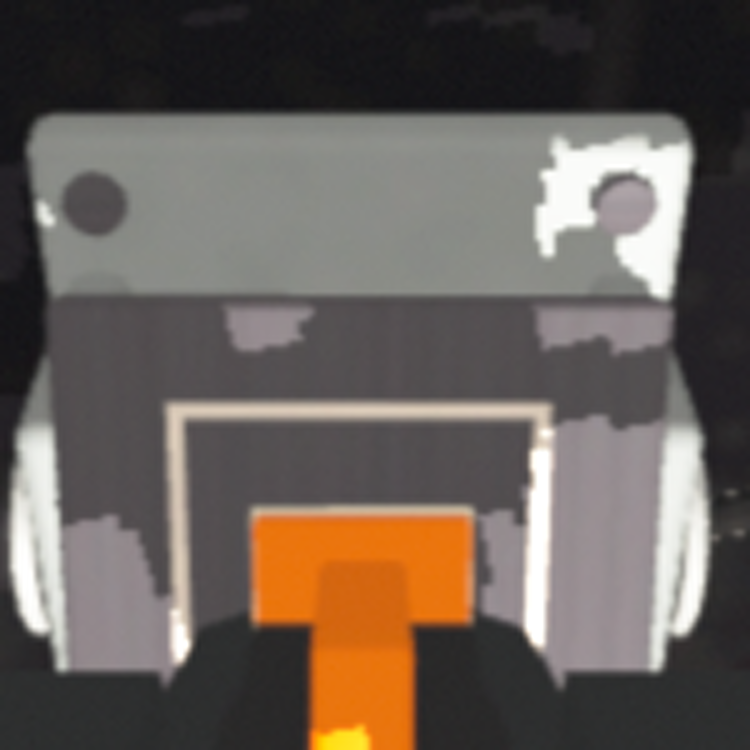

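Run:
```python
from rel import *
u=lambda x,y:((x+.5)/5-.5+185,(y+.5)/5-.5+100)
A,B=u(184,418),u(534,418)
d=.042*K[0,0]/(B[0]-A[0]); print("depth",d,"corners tool",at_depth([A,B],d).round(4).tolist())
C,D=u(189,600),u(529,600)
for zf in (.014,.017,.020): 
    P=at_z([A,B,C,D],zf); print(zf,"width",(P[1,1]-P[0,1]).round(4),(P[3,1]-P[2,1]).round(4),"mid y",P[:2,1].mean().round(4),P[2:,1].mean().round(4),"edge x",P[:2,0].mean().round(4),"-> stage ctr x",(P[:2,0].mean()-.026).round(4))
```

```text
depth 0.16442059591819386 corners tool [[0.0289, -0.0228, 0.014], [0.0288, 0.0192, 0.014]]
0.014 width 0.042 0.0423 mid y -0.0018 -0.0018 edge x 0.0289 -> stage ctr x 0.0029
0.017 width 0.0428 0.0431 mid y -0.0018 -0.0018 edge x 0.0282 -> stage ctr x 0.0022
0.02 width 0.0436 0.0439 mid y -0.0018 -0.0018 edge x 0.0274 -> stage ctr x 0.0014
```

Request:
{"method": "move_arm", "body": {"turn": [[0,0,0],[0,0,0],[0,0,0],[0,0,0]], "dp": [[0.03,-0.02,0.08],[0,0,0.08],[0,0,0],[0,0,0]], "jaw": [1,1,1,1]}}

```text
clock: 12.37
tool_pos: [0.5463, -0.1223, 0.087]
eef_rot: [0.102, 0.978, -0.019, 0.182]
contact_force: [0.9, 0.1, -0.8]
opening: 0.118
```

Request:
{"method": "move_arm", "body": {"turn": [[0,0,0],[0,0,0],[0,0,0]], "dp": [[0,0,0.08],[0,0,0],[0,0,0]], "jaw": [1,1,1]}}

```text
clock: 12.62
tool_pos: [0.5471, -0.1223, 0.0854]
eef_rot: [0.102, 0.978, -0.019, 0.182]
contact_force: [-0.3, 0.4, 3.0]
opening: 0.111
```

```bash
cat > st.py <<'E'
from tgt import *
f=[];p=[];q=[]
for i in range(4):
    c=cam("wrist" if i%2 else "scene"); s=r.get_state(); f.append(s["contact_force"]); p.append(s["tool_pos"]); q.append(s["eef_rot"])
    if i%2: W=c
    else: S=c
n=np.array([-.352,.0748,.933]); f=np.array(f); print("clock",s["clock"],"mean F",f.mean(0).round(2),"normal comps",(f@n).round(2),"pos",np.mean(p,0).round(4),"open",round(s["opening"],3))
Rt=R.from_quat(q).mean().as_matrix(); print("tool tilt",np.degrees(np.arccos(-Rt[2,2])).round(2),"-z",(-Rt[:,2]).round(3))
import sys; k=sys.argv[1]
np.savez(f"wrist{k}.npz",**W);np.savez(f"scene{k}.npz",**S)
cv2.imwrite(f"pics/wrist{k}c.png",cv2.resize(W["f"][100:250,185:335],None,fx=5,fy=5,interpolation=cv2.INTER_CUBIC))
cv2.imwrite(f"pics/scene{k}c.png",cv2.resize(S["f"][160:280,260:400],None,fx=5,fy=5,interpolation=cv2.INTER_CUBIC))
E
python3 st.py 9
```

```text
clock 12.8167 mean F [-0.72  0.05  1.43] normal comps [1.62 1.28 1.53 1.94] pos [ 0.5471 -0.1223  0.0854] open 0.109
tool tilt 21.14 -z [-0.353  0.075  0.933]
```

View pics/wrist9c.png

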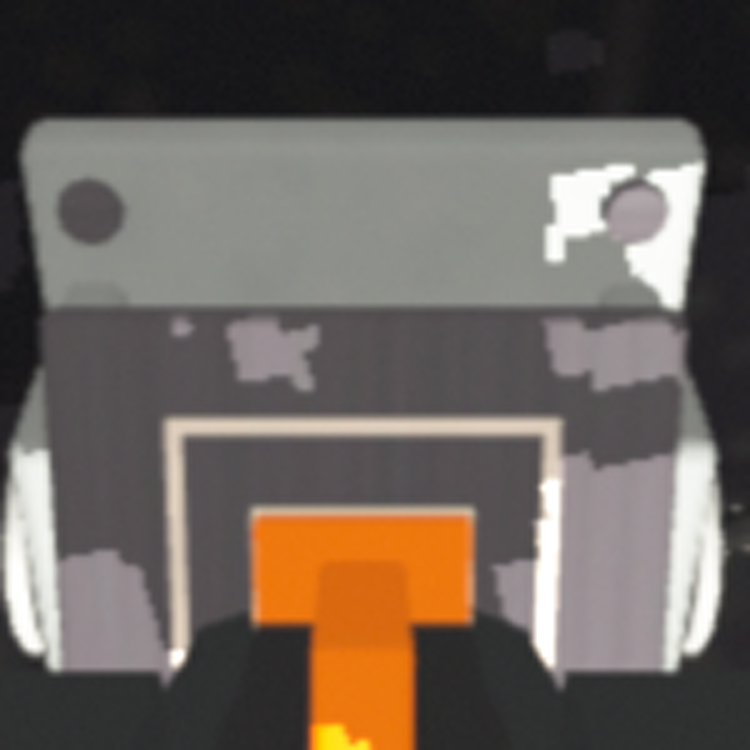

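View pics/scene9c.png

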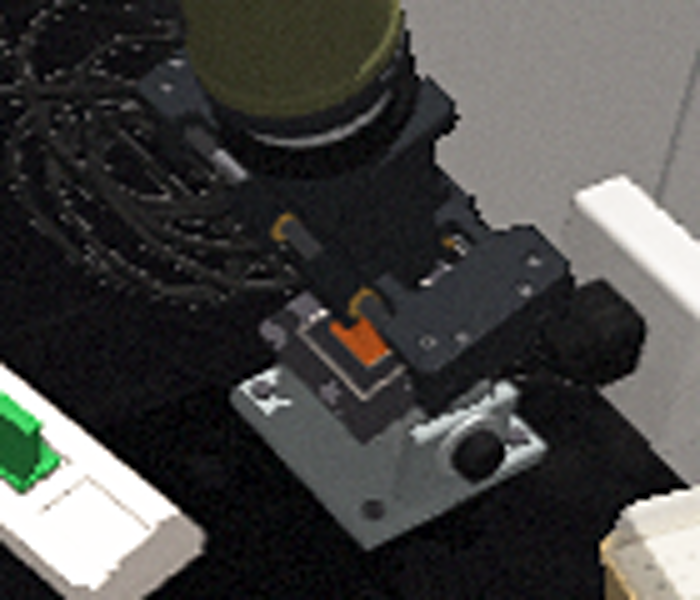

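Contact at about 1.6 N. The slide is centred (plate middle column 362 against outline middle 363, lower margin about 8 mm). Now pressing.

Request:
{"method": "move_arm", "body": {"turn": [[0,0,0],[0,0,0],[0,0,0],[0,0,0],[0,0,0]], "dp": [[0,0,0.04],[0,0,0.04],[0,0,0],[0,0,0],[0,0,0]], "jaw": [1,1,1,1,1]}}

```text
clock: 13.23
tool_pos: [0.5478, -0.1225, 0.0836]
eef_rot: [0.102, 0.978, -0.019, 0.182]
contact_force: [-2.3, 1.1, 5.1]
opening: 0.112
```

```bash
python3 st.py 10
```

```text
clock 13.4333 mean F [-2.96  0.88  4.52] normal comps [5.73 5.3  4.88 5.39] pos [ 0.5478 -0.1225  0.0836] open 0.113
tool tilt 21.14 -z [-0.353  0.075  0.933]
```

Request:
{"method": "move_arm", "body": {"turn": [[0,0,0],[0,0,0],[0,0,0]], "dp": [[0,0,0.025],[0,0,0],[0,0,0]], "jaw": [1,1,1]}}

```text
clock: 13.68
tool_pos: [0.548, -0.1225, 0.083]
eef_rot: [0.102, 0.978, -0.019, 0.182]
contact_force: [-2.2, 1.2, 5.2]
opening: 0.11
```

```bash
python3 st.py 11; python3 -c "
from h import *
cv2.imwrite('pics/side11.png',cam('side')['f']); cv2.imwrite('pics/scene11.png',cam('scene')['f'])"
```

```text
clock 13.8833 mean F [-2.34  0.18  6.11] normal comps [6.17 6.64 7.27 6.06] pos [ 0.548  -0.1225  0.083 ] open 0.11
tool tilt 21.14 -z [-0.353  0.075  0.933]
```

View pics/wrist11c.png

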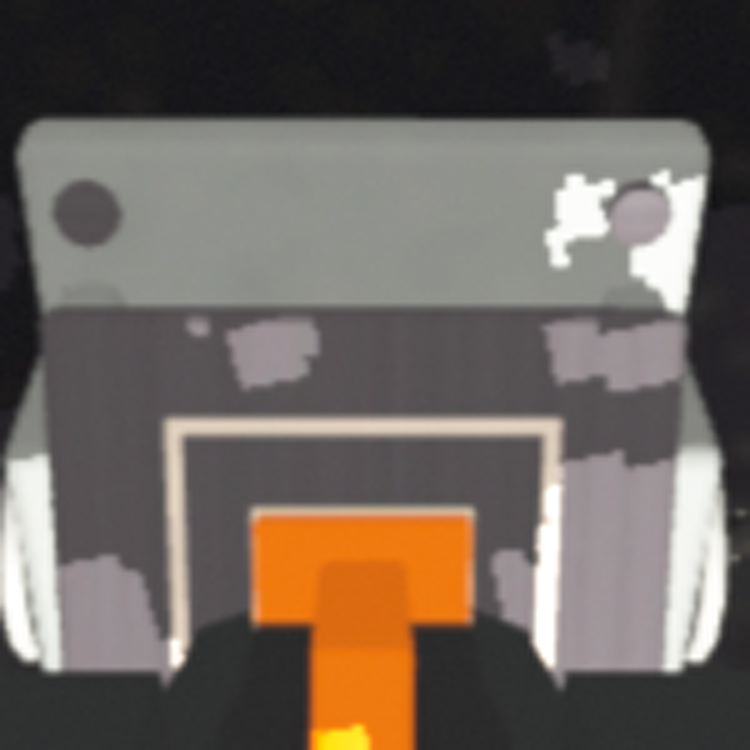

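View pics/scene11c.png

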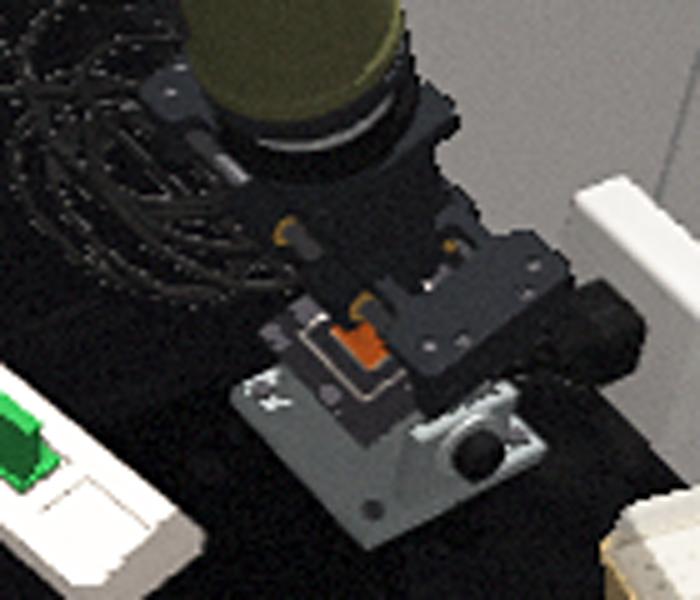

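View pics/scene11.png

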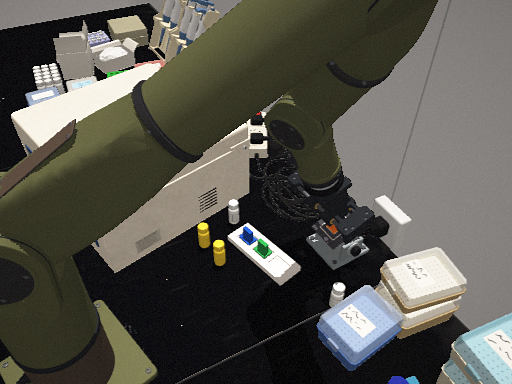

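Run:
```python
from tgt import *
f=[];m=[]
for i in range(8): cam("side"); s=r.get_state(); f.append(s["contact_force"]); m.append(s["moment"])
Rt=R.from_quat(s["eef_rot"]).as_matrix()
print("F tool",(np.mean(f,0)@Rt).round(2),"M tool",(np.mean(m,0)@Rt).round(3),"std",np.std(m,0).round(3),np.std(f,0).round(2),"M world",np.mean(m,0).round(3),s["clock"])
W=dict(np.load("wrist11.npz")); W0=dict(np.load("wrist7.npz"))
# plate lower-left/right corner & edge shifts before/after
for n in (W0,W):
    g=mask(n["f"],(5,130,90),(20,255,255)); cs,_=cv2.findContours(g[150:235],cv2.RETR_EXTERNAL,cv2.CHAIN_APPROX_SIMPLE); print(cv2.boundingRect(max(cs,key=cv2.contourArea)))
```

```text
F tool [ 0.24 -0.16 -6.5 ] M tool [-0.032  0.253  0.02 ] std [0.029 0.017 0.022] [0.58 0.56 0.43] M world [ 0.088  0.24  -0.007] 14.3833
(235, 53, 44, 32)
(235, 53, 45, 32)
```

Force is purely normal (about 6.5 N, roughly 3 mm of give), but the moment about tool y (0.25 N m) could be either a sensor bias or contact on one edge. I'll back off nearly to free and compare.

Request:
{"method": "move_arm", "body": {"turn": [[0,0,0],[0,0,0],[0,0,0],[0,0,0]], "dp": [[0,0,-0.06],[0,0,-0.06],[0,0,0],[0,0,0]], "jaw": [1,1,1,1]}}

```text
clock: 14.72
tool_pos: [0.547, -0.1224, 0.0856]
eef_rot: [0.102, 0.978, -0.019, 0.182]
contact_force: [-1.0, 0.4, 1.3]
opening: 0.111
```

```bash
cat > mom.py <<'E'
from tgt import *
f=[];m=[];p=[]
for i in range(8): cam("side"); s=r.get_state(); f.append(s["contact_force"]); m.append(s["moment"]);p.append(s["tool_pos"])
Rt=R.from_quat(s["eef_rot"]).as_matrix()
print("F tool",(np.mean(f,0)@Rt).round(2),"M tool",(np.mean(m,0)@Rt).round(3),"pos",np.mean(p,0).round(4),s["clock"])
E
python3 mom.py
```

```text
F tool [ 0.03  0.7  -1.69] M tool [-0.2    0.188  0.01 ] pos [ 0.547  -0.1224  0.0856] 15.1167
```

Most of that moment is bias: backing off changed it by only 0.065 N m for 4.8 N, which puts the pressure centre well inside the plate. I'll press again with a lighter grip so the slide can settle flush.

Request:
{"method": "move_arm", "body": {"turn": [[0,0,0],[0,0,0],[0,0,0],[0,0,0],[0,0,0],[0,0,0],[0,0,0],[0,0,0]], "dp": [[0,0,0],[0,0,0],[0,0,0.04],[0,0,0.04],[0,0,0.04],[0,0,0],[0,0,0],[0,0,0]], "jaw": [1,1,1,1,1,1,1,1], "newtons": 10}}

```text
clock: 15.78
tool_pos: [0.548, -0.1225, 0.0831]
eef_rot: [0.101, 0.978, -0.019, 0.182]
contact_force: [-2.4, 0.1, 5.7]
opening: 0.115
```

```bash
python3 mom.py; python3 st.py 12
```

```text
F tool [ 0.09  0.27 -6.26] M tool [-0.133  0.184  0.024] pos [ 0.5479 -0.1225  0.0831] 16.1833
clock 16.3833 mean F [-2.29  0.69  5.29] normal comps [5.03 5.67 6.25 6.24] pos [ 0.5479 -0.1225  0.0831] open 0.109
tool tilt 21.15 -z [-0.353  0.075  0.933]
```

View pics/wrist12c.png

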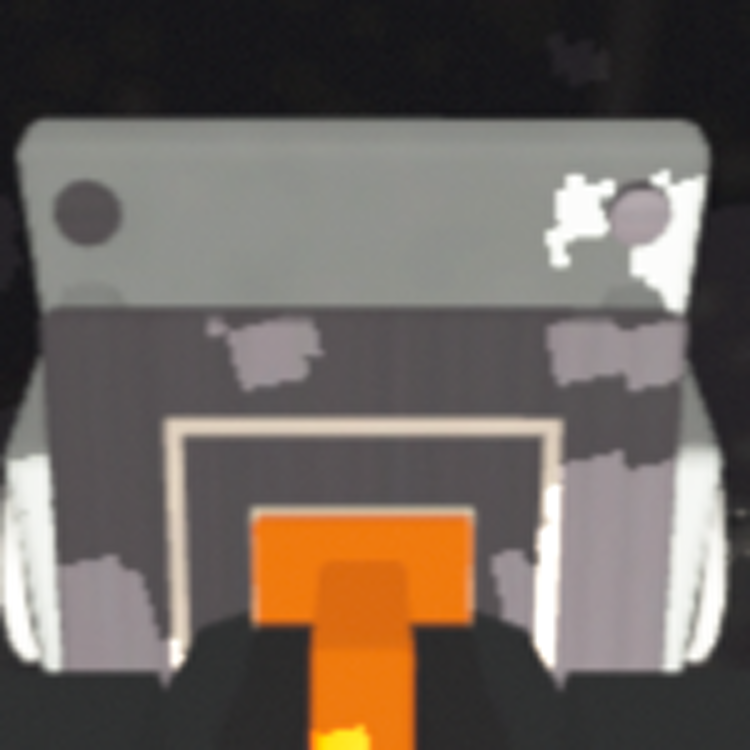

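My is now 0.184, equal to its near-free value of 0.188, so the pressure is centred and the slide is flush. The margins are equal (66 px on each side). Both vials stand and blue and green are in their pockets in scene11, so I'm handing in.

```bash
python3 -c "
from plant import r
s=r.get_state(); print(s['clock'],s['opening'],s['contact_force']); print(r.finish_job())"
```

```text
16.3833 0.10904785259908364 [-1.94976072  0.68511234  5.89442697]
the job is handed in; nothing more can be done
None
```

I picked the orange slide carrier out by its rib and tilted it to match the stage face. I handed the job in at 16.4 s with the slide still gripped at 10 N and lightly pressed against the face.

**Last checks**
- **Press:** the force was about 6 N, almost all along the face's normal. That corresponds to roughly 2.8 mm of give, worked out from the spring figures because I had no direct reading of the sprung face.
- **Position:** in the wrist view the plate sits centred inside the outline. The margins left and right are equal, the lower margin is about 8 mm, and the upper edge was hidden by the gripper. The slide had not visibly shifted in the grip.
- **Tilt:** the tool stood at 21.15°. My four camera estimates of the slope ran from 21.0° to 21.4°.
- **Other items:** in the last scene picture, blue and green were in their pockets and both white vials were standing. I took it at about 13.9 s, before the final re-press.

**What disagreed**
- **Face position:** the two-camera estimate of the face centre was about 4–5 mm off the wrist view along the slope. I used the wrist view and felt for contact with the force reading.
- **Moment sensor:** during the first press at 15 N grip it read 0.25 N m, which could have meant contact on one edge. I backed off, lowered the grip to 10 N and pressed again; the reading then matched the near-free value (0.18 against 0.19 N m), so I take the slide as flush.

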